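Lock the stop of a parcel gauge against a carton

ROBOT

A 7-joint arm with a two-finger parallel gripper is mounted at the origin on the work surface. World frame = base frame: x ahead of the robot, y to its left, z up, the work surface at z = 0. Lengths are in mm, angles in rad, forces in N, time in s.
With the tool pointing down it reaches from about 425 to 950 mm from the base axis. Payload 4.7 kg.
Tool frame: the origin (TCP) lies midway between the tips of the shut fingers; the grasp point (between the pads) lies 19 mm behind it; z points along the fingers, y is the line along which they close (so a half turn about z gives the same grasp; the last joint's range is limited). The gripper opens to 85 mm and grips with 20 to 120 N. Pads are 22 mm wide; open, the fingers measure 114 mm over their backs; the gripper's body (76 mm by 85 mm) begins 54 mm behind the grasp point. The pads swing forward as they close: fully open they stand 13 mm farther back than shut.
Start: joints at [1.199, 0.469, -0.049, 1.532, 0.024, 1.141, -0.082], TCP at [226.931, -635.728, 231.335] pointing down, gripper open.
Joint ranges: [-2.59, 2.59], [-0.33, 1.99], [-1.39, 1.29], [0.1, 2.45], [-1.04, 4.18], [0.21, 1.99], [-2.66, 2.66]. Speed limits (rad/s): [2.57, 2.57, 3.14, 3.14, 3.14, 3.14, 3.14].

INTERFACE

Orientations are given as a unit quaternion [x, y, z, w].
In Python, from bench import env, capture, spotter gives the robot as it stands.
- The arm moves only by the tool jog_arm, never from a script. Its argument "plan" is one flat list of numbers, 7 for each row, row after row: the shift along the tool's x, y, z in cm, then the turn, a rotation vector about the tool's x, y, z in degrees, then the finger opening in cm, from 0 to 8.54. In form: [dx, dy, dz, wx, wy, wz, fingers, dx, dy, dz, wx, wy, wz, fingers, ...]. A call has 1 to 20 rows; each row is the pose to reach, as a shift and turn from the pose commanded when the call began, along the tool's axes at that moment; what a row does not reach only later rows make up. A row lasts 1/10 s, in which the tool goes at most 50 mm and 8.59 degrees, less where a joint would pass 70% of its speed; a pose out of reach is approached as far as the arm can. A call with a gripper value outside its range is refused whole. The fingers move at their own pace and stop on an object; the grip force is fixed at half the most. Time passes only in rows, so rows that repeat a pose let the fingers close. It gives the time, the measured TCP pose, the force, the opening and the grip force at its end, in the units of the state.
- env.observe(): the state, without advancing time (a new reading comes with each control period).
- capture(name): name is "scene" or "top"; returns a dict with "img" (480x640x3 uint8, red, green, blue), "depth" (480x640 float32, mm along the optical axis (not along the pixel's ray), 0 where there is no reading), "K" (3x3 intrinsics, pixels), "dist" ([k1, k2, p1, p2, k3] as OpenCV has them; the pictures are not rectified), "rvec" (rotation vector, rad) and "tvec" (3), from world to camera coordinates, as OpenCV has them. Camera axes: x right, y down, z forward; pixel columns grow to the right and rows downward; lengths in mm; the calibration is good to about 2 mm. A picture is of the moment at which its call begins.
- env.job_done(): hands the job in; it is judged then, once.
Trained networks look in the newest picture that a camera, given by its name, has taken for a name from the list of things; names that differ only in an ending like _2 or _b are one class to them, and where a whole thing is asked for, a point or a joint stands for the part that bears it (a point fixed in the world has none). Each returns a list of dicts, best first, with "p" (0 to 1); they miss things now and then, are a little off and sometimes report something else, mostly with a low value. They report only what shows in the picture. A call takes as long as a camera call. They do not tell look-alikes from the thing itself.
- spotter.find_in(camera, name): "bbox" ([left, top, width, height] as shares, 0 to 1, of the picture: columns of its width, rows of its height, round what is visible of it).
- spotter.tip_of(camera, name): "at" ([column, row] as shares, 0 to 1, of the picture: columns of its width, rows of its height: a listed point, or the origin of a listed thing).
The state is a dict: "t": time; "qpos": joint angles; "joint_vel": joint speeds; "joint_torque": joint torques, N m; "tool_pos": TCP position; "ee_rot": TCP orientation; "wrist_force": force on the tool from outside, world axes, zero at the start; "wrist_torque": the same for the moment, N m; "width": finger opening in mm; "gripper_force": force on a finger pad.
Only numpy, scipy, OpenCV 4.12 (cv2) and the standard library are available. Lean on these libraries where they do the work, as an engineer would, in place of code of your own. Each camera call takes 0.05 s, during which the arm holds its last target. There are 200 camera calls.

TASK

Gauge the carton that lies on the parcel gauge: loosen the stop's clamp knob fully, slide the stop along its rail until the carton sits square and flat against the end fence with the stop snug against its other side, then tighten the knob fully again and let go. Leave the other things on the counter where they are.

Things in the scene. Friction and masses are not known exactly. Their poses are not given: they have to be found in the camera images.
- gauge: Parcel gauge, fixed: grey board 280 x 480 x 12 mm, origin at the centre of its underside. Along its local y runs an aluminium rail at local x = -100 mm (the side away from the robot; local x points roughly at the robot), 30 mm wide, top at z = 32 mm. At its +y end stands a thin steel end fence across the board, inner face at local y = +200 mm, x from -70 to +100 mm, top at z = 72 mm.
- fence_face (a point): Point on the fence's inner face (local y = +200 mm, x = +20 mm, z = 42 mm of the gauge); axes as the gauge's.
- carriage (a joint): Travel of the stop carriage along the rail, m, 0 to 0.25, growing towards the fence (gauge +y). At value c the stop face is at gauge y = -80 mm + c; with the carton seated between stop and fence it reads 0.160. With the knob loose it slides at about 2 N and stays where left; with it tight it holds against 40 N.
- stop_face (a point): Point on the face that meets the carton, gauge x = +20, z = 42 mm; axes as the gauge's. It is on an upright aluminium plate 8 mm thick, z = 14 to 94 mm, x = -65 to +90 mm, carried by the carriage: a dark steel wedge block 75 x 66 mm on the rail, 110 mm high, from 2 to 68 mm behind this face. The block's side away from the robot (gauge -x) is a slope, 30 degrees from level, with the clamp knob.
- clamp_knob (a joint): Turn of the clamp knob in rad: 0 = stop at fully loose (carriage free), 1.4 = stop at fully tight (locked). It grows clockwise as seen looking down onto the knob. The clamp starts to bite at 0.4 and is sure above 1.1. It takes 0.2 (loose) to 0.4 N m (tight) and stays where it is left.
- knob_grip (a point): Middle of the knob's black grip bar (50 long, 14 thick, 26 mm tall), on the knob's axis, 27 mm out from the slope, 35 mm behind the stop face; the bar starts 15 mm out, on a 20 mm round stem. Axes turn with the knob: z out along its axis (30 degrees from vertical, leaning to gauge -x, away from the robot), x along the bar, y across it. At joint value 0.7 the bar points straight up the slope.
- carton: Closed cardboard carton, 130 x 120 x 80 mm (x, y, z), 0.3 to 0.55 kg, loose on the gauge's board between stop and fence, slightly askew and short of the fence; origin at the centre of its underside. Against the fence its origin is at gauge y = +140 mm.
- tape_roll: Bystander: clear packing tape roll, 96 mm across, 48 mm high, lying on the gauge's board behind the stop; origin under its centre.
- cutter: Bystander: flat grey box cutter, 160 x 24 x 14 mm, origin under its middle.
- stapler: Bystander: black stapler 140 x 34 x 38 mm, origin under its middle.
- white_bottle: Bystander: white bottle, 56 mm across, 110 mm high, origin under its centre.
- small_parcel: Bystander: small carton 110 x 160 x 60 mm lying beside the gauge, origin under its centre.
- pen_cup: Bystander: dark steel cup, 72 mm across, 95 mm high, origin under its centre.
- barcode_scanner: Bystander: black hand scanner lying on its side, about 110 x 145 x 34 mm, origin under its head.
Not all that is in view belongs to the job. Leave any purple look-alike of the carton alone.

How it is judged (in metres and radians):
On the way, in this order (a step that is already met when the one before it is completed fails the run):
1. the clamp knob is loosened fully (below 0.35 rad) (value of joint clamp_knob below 0.35 rad), for 0.2 s.
2. with the knob loose (below 0.8 rad), the carton is flat and square against the fence and the stop is snug against it (y of carton in the frame of gauge between 0.135 and 0.143 m and y of stop_face in the frame of gauge between 0.075 and 0.085 m and angle between the x axis of carton and the x axis of gauge, either way round below 0.04 rad and angle between carton's own z axis and vertical below 0.05 rad and z of carton in the frame of gauge below 0.018 m and value of joint clamp_knob below 0.8 rad), for 0.1 s.
3. the clamp knob is tightened (above 1.1 rad) (value of joint clamp_knob above 1.1 rad), for 0.2 s.
At the end, for the whole second after the job is handed in: The knob reads more than 1.1 rad (tight); the carton lies flat on the board with its side within 5 mm of the fence and square to it within 0.04 rad (2 degrees); the stop face is within 5 mm of the place where it just touches the carton so seated; all at rest (y of carton in the frame of gauge between 0.135 and 0.143 m and y of stop_face in the frame of gauge between 0.075 and 0.085 m and angle between the x axis of carton and the x axis of gauge, either way round below 0.04 rad and angle between carton's own z axis and vertical below 0.05 rad and z of carton in the frame of gauge below 0.018 m and value of joint clamp_knob above 1.1 rad and velocity of joint carriage between -0.005 and 0.005 m/s and linear speed of carton below 0.01 m/s).
It fails at once if one of the bystanders is moved more than 30 mm (distance of any of tape_roll, cutter, stapler, white_bottle, small_parcel, pen_cup, barcode_scanner from where it was at the start of the episode above 0.03 m).
It also fails if it takes over 48 s, if anything falls off the work surface, if the arm or the gripper's body presses on something with over 40 N, if the wrist force passes 120 N, or if a joint passes its speed limit or range.

## Working session

There is one attempt and no reset: what is moved stays moved. The work goes in short steps, Python scripts to look and compute and a tool call to move; the robot and the scene stay as the last step left them, time stands still between calls to the robot, and variables do not carry over. Pictures are saved under pics/ and viewed, at most 10 in all, crops included, and the job is handed in when it is done.

Besides the shell and the picture viewer there is one more tool, called after "Emit:" by a JSON object that holds its "api" and its "payload". jog_arm: Moves the arm, as the interface text tells. Its arguments: {"type":"object","properties":{"plan":{"type":"array"}},"required":["plan"]}

```bash
mkdir -p pics; ls; cat > h.py <<'E'
import numpy as np, cv2
from scipy.spatial.transform import Rotation as R
from bench import env, capture, spotter
def cam(n):
    c=capture(n); c['R']=cv2.Rodrigues(np.array(c['rvec'],float))[0]; c['t']=np.array(c['tvec'],float).ravel(); return c
def ray(c,uv):
    p=cv2.undistortPoints(np.array(uv,float).reshape(-1,1,2),np.array(c['K']),np.array(c['dist'])).reshape(-1,2)
    return np.c_[p,np.ones(len(p))]
def at_depth(c,uv):
    uv=np.array(uv,float).reshape(-1,2); d=np.array([c['depth'][int(round(v)),int(round(u))] for u,v in uv])
    return (ray(c,uv)*d[:,None]-c['t'])@c['R']
def at_z(c,uv,z):
    d=ray(c,uv)@c['R']; o=-c['t']@c['R']; return o+d*((z-o[2])/d[:,2])[:,None]
def proj(c,P):
    return cv2.projectPoints(np.array(P,float).reshape(-1,1,3),np.array(c['rvec'],float),np.array(c['tvec'],float),np.array(c['K']),np.array(c['dist']))[0].reshape(-1,2)
def save(c,f): cv2.imwrite(f,c['img'][:,:,::-1])
E
python3 - <<'E'
from h import *
np.set_printoptions(precision=1,suppress=True)
for n in ['scene','top']:
    c=cam(n); save(c,f'pics/{n}0.png'); print(n,-c['t']@c['R'])
    for k in ['gauge','fence_face','stop_face','knob_grip','carton','tape_roll','cutter','stapler','white_bottle','small_parcel','pen_cup','barcode_scanner']:
        for r in spotter.tip_of(n,k)[:2]:
            uv=np.array(r['at'])*[640,480]
            try: print(k,round(r['p'],2),uv,at_depth(c,uv)[0])
            except Exception as e: print(k,uv,e)
print(env.observe())
E
```

```text
pics
scene [1199.1 -447.3  656.6]
gauge 0.57 [280.2 287. ] [522.3 -77.1  12.3]
fence_face 0.72 [184.2 288.6] [ 490.1 -269.7   73.1]
stop_face 0.58 [286.  267.5] [505.  -51.4  42.8]
knob_grip 0.82 [328.2 273.3] [652.  -46.4 122.2]
carton 0.93 [230.5 285.3] [ 529.3 -190.3   73. ]
carton 0.81 [336.4 203.5] [327.9 210.4  34.5]
tape_roll 0.85 [343.2 251.3] [517.7  92.3  37.4]
tape_roll 0.48 [419.6 216.4] [469.7 384.8  10.1]
cutter 0.92 [379.3 356.4] [789.4 -26.1  12.8]
cutter 0.2 [479.4 252.9] [676.1 381.9  15.2]
white_bottle 0.84 [419.3 216.9] [472.2 381.2  10.9]
small_parcel 0.76 [143. 406.] [ 701.2 -419.1   60. ]
pen_cup 0.86 [455.  224.1] [558.  424.7  19. ]
pen_cup 0.64 [325.9 271.8] [643.7 -45.8 119.9]
barcode_scanner 0.98 [480.2 251.5] [678.1 380.5  21. ]
barcode_scanner 0.37 [343.3 250. ] [518.4  91.8  41.7]
top [ 330.3    7.3 1046.8]
gauge 0.74 [333.  259.7] [507.8 -62.2  13.7]
gauge 0.63 [420.6 268.2] [ 459.2 -260.8   47. ]
fence_face 0.59 [420.5 266.3] [ 464.1 -262.2   43.2]
stop_face 0.85 [327.2 261.6] [490.5 -43.1  98.3]
knob_grip 0.6 [139.7 306.8] [439.7 385.1  71.3]
knob_gr
[... 264 characters left out ...]
 [444.9 380.4  70.2]
white_bottle 0.16 [327.1 265.1] [483.4 -42.3  93.8]
small_parcel 0.73 [464.  188.2] [ 638.3 -394.3   57.9]
small_parcel 0.64 [464.7 267.9] [ 450.2 -370.3   29.9]
pen_cup 0.7 [120.1 268.7] [545.6 457.3   1.8]
barcode_scanner 0.86 [138.9 223.8] [644.  395.2  35.2]
{'t': 1.3, 'qpos': array([ 1.2,  0.5, -0. ,  1.5,  0. ,  1.1, -0.1]), 'joint_vel': array([ 0., -0., -0.,  0.,  0., -0.,  0.]), 'joint_torque': array([  0. , -51. ,  -0. , -23.8,   0. ,   0. ,  -0. ]), 'tool_pos': array([ 226.9, -635.7,  231.3]), 'ee_rot': array([1. , 0.2, 0. , 0. ]), 'wrist_force': array([ 0. , -0.5, -0.6]), 'wrist_torque': array([-0.,  0., -0.]), 'gripper_force': 0.0, 'width': 85.02265673506258}
```

View images.

View pics/scene0.png

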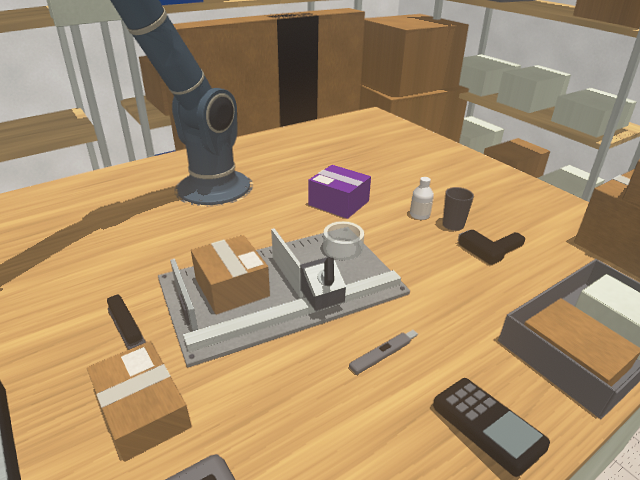

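View pics/top0.png

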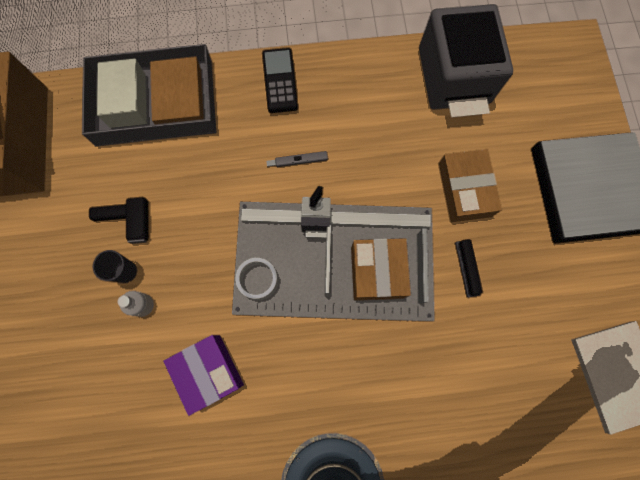

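```bash
cat > m.py <<'E'
from h import *
np.set_printoptions(precision=1,suppress=True)
def cloud(c,u0,v0,u1,v1):
    uv=np.stack(np.meshgrid(np.arange(u0,u1),np.arange(v0,v1)),-1).reshape(-1,2)
    d=c['depth'][uv[:,1],uv[:,0]]; uv=uv[d>0]
    return at_depth(c,uv),uv
E
python3 - <<'E'
from m import *
t=cam('top'); s=cam('scene')
C=at_z(t,[(242,203),(433,208),(434,320),(234,317)],12); print(C[:,:2], np.diff(C[[0,1,2,3,0]],axis=0)[:,:2])
def rect(p):
    (cx,cy),(w,h),a=cv2.minAreaRect(p[:,:2].astype(np.float32)); return (cx,cy),(w,h),a
P,_=cloud(t,225,190,445,330)
b=P[(P[:,2]>7)&(P[:,2]<17)]; print('board',len(b),rect(b))
P2,_=cloud(s,150,180,420,370)
for n,Q in(('top',P),('scene',P2)):
    r=Q[(abs(Q[:,2]-32)<2.5)&(Q[:,0]>590)]; print(n,'rail',len(r),rect(r))
    r=Q[(Q[:,2]>87)&(Q[:,2]<97)&(Q[:,1]<-90)]; print('carton',len(r),rect(r))
    r=Q[(Q[:,2]>89)&(Q[:,2]<99)&(Q[:,1]>-90)&(Q[:,0]<590)]; print('plate',len(r),rect(r))
    r=Q[(Q[:,2]>116)&(Q[:,2]<165)]; print('knob',len(r),r.min(0),r.max(0),r.mean(0),rect(r)); 
big=np.hstack([cv2.resize(t['img'][170:250,270:350],(400,400),interpolation=2),cv2.resize(s['img'][240:320,290:370],(400,400),interpolation=2)])
cv2.imwrite('pics/k.png',big[:,:,::-1])
E
```

```text
[[ 675.7  145.5]
 [ 609.9 -325.8]
 [ 337.9 -281.7]
 [ 398.   186.3]] [[ -65.9 -471.4]
 [-271.9   44.2]
 [  60.1  467.9]
 [ 277.8  -40.7]]
board 14066 ((529.293701171875, -84.77139282226562), (512.9331665039062, 326.9913024902344), 81.6238021850586)
top rail 1110 ((608.9029541015625, -70.54251098632812), (440.22930908203125, 30.685319900512695), 81.772216796875)
carton 3084 ((465.9154968261719, -163.0935821533203), (120.56505584716797, 131.04541015625), 85.52758026123047)
plate 399 ((505.95050048828125, -26.436935424804688), (65.48045349121094, 167.7191162109375), 89.4664077758789)
knob 131 [613.1 -47.7 116.1] [652.  -19.  138.7] [631.6 -31.2 126.7] ((634.6632690429688, -31.34688949584961), (16.30681037902832, 43.8617057800293), 61.65045166015625)
scene rail 1428 ((618.14501953125, -80.19833374023438), (455.2154846191406, 50.03209686279297), 81.88999938964844)
carton 2325 ((467.37640380859375, -164.56475830078125), (119.98600006103516, 134.68858337402344), 85.77236938476562)
plate 313 ((510.723876953125, -48.15338134765625), (169.1730194091797, 65.16896057128906), 13.54213809967041)
knob 179 [614.8 -53.7 116.1] [665.2 -22.1 136.4] [641.7 -37.3 125.1] ((642.2509155273438, -36.552635192871094), (16.30321502685547, 56.64759826660156), 61.47679138183594)
```

View pics/k.png

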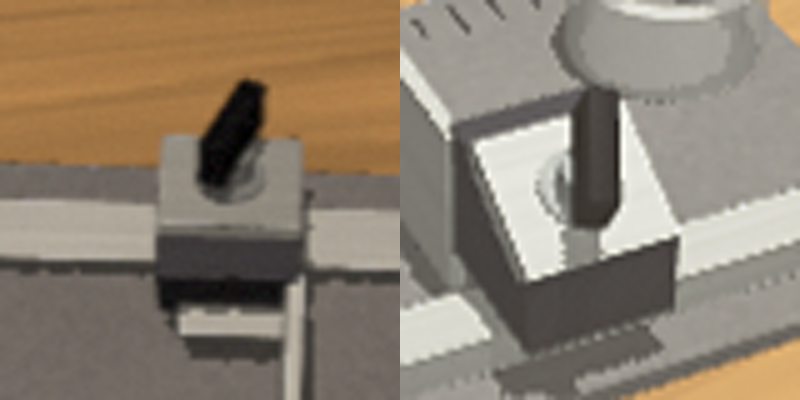

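```bash
cat >> m.py <<'E'
psi=np.radians(8.15); gx=np.array([-np.cos(psi),np.sin(psi),0]); gy=np.array([-np.sin(psi),-np.cos(psi),0]); gz=np.array([0,0,1.])
O=np.array([504,-69,0.])
a=np.cos(np.pi/6)*gz-.5*gx; u=np.cos(np.pi/6)*gx+.5*gz
F=np.array([u,gy,a])   # knob frame rows: upslope, gy, axis
def knob(c,box):
    P,uv=cloud(c,*box); k=(P-O)@F.T; g=(P-O)@np.array([gx,gy,gz]).T
    return P,k,g
E
python3 - <<'E'
from m import *
t=cam('top'); s=cam('scene')
al=[]
for n,c,b in(('top',t,(295,180,340,240)),('scene',s,(295,245,355,312))):
    P,k,g=knob(c,b)
    m=(g[:,0]<-60)&(g[:,0]>-150)&(g[:,2]>50)
    h,e=np.histogram(k[m][:,2],bins=np.arange(60,220,2)); i=h.argmax(); print(n,'slope plane',e[i],h[i-1:i+2], h[i:i+26])
    h0=np.median(k[m][(k[m][:,2]>e[i]-1)&(k[m][:,2]<e[i]+3)][:,2]); print(h0)
    sl=m&(abs(k[:,2]-h0)<3); print('slope ext',k[sl].min(0),k[sl].max(0))
    B=k[m&(k[:,2]>h0+13)&(k[:,2]<h0+46)]; al.append(np.c_[B[:,:2],B[:,2]-h0])
    T=B[B[:,2]>h0+36]; 
    for Q in(B,T):
        (cx,cy),(w,h),an=cv2.minAreaRect(Q[:,:2].astype(np.float32)); print(len(Q),'bar c',cx,cy,'size',w,h,an,Q.mean(0))
        X=Q[:,:2]-Q[:,:2].mean(0); w,v=np.linalg.eigh(X.T@X); d=v[:,1]; d=d*np.sign(d[0]); print('dir deg from u (toward gy+)',np.degrees(np.arctan2(d[1],d[0])))
    pl=(g[:,2]>85)&(g[:,2]<97)&(g[:,0]>-58); print('plate y',g[pl][:,1].mean() if pl.any() else None)
    r=spotter.tip_of(n,'knob_grip'); print([(round(q['p'],2),np.array(q['at'])*[640,480]) for q in r[:2]])
E
```

```text
top slope plane 134 [108 200  95] [200  95  18  12   2   3   5   1   4   8   8  10   7   8  11   7  11   8
   7  18  43  32   1   0   0   0]
135.04651697641566
slope ext [-84.6 -85.6 132.2] [-21.4 -19.8 138. ]
184 bar c -50.743064880371094 -52.157135009765625 size 16.42676544189453 47.14250183105469 70.16950225830078 [-46.4 -52.6 168.4]
dir deg from u (toward gy+) -25.499440147756495
99 bar c -51.00753402709961 -52.8905029296875 size 14.867562294006348 47.14250183105469 70.16950225830078 [-49.7 -53.1 175.1]
dir deg from u (toward gy+) -23.382133897327186
plate y -22.0452460980157
[(0.67, array([314.8, 195.5]))]
scene slope plane 134 [192 336 139] [336 139  28   9   2   4   2   3   3   8  12  12   8   4  11  10   3   3
  14  20  66  57   6   0   0   0]
134.8870967151543
slope ext [-86.9 -85.  131.9] [-24.1 -17.6 137.8]
240 bar c -55.26318359375 -49.28940200805664 size 16.19659996032715 50.135398864746094 64.74462127685547 [-54.7 -48.5 170. ]
dir deg from u (toward gy+) -23.85809611431579
154 bar c -53.542022705078125 -51.35136413574219 size 13.528244018554688 43.472476959228516 66.72661590576172 [-52.6 -51.2 175.5]
dir deg from u (toward gy+) -24.464816103417657
plate y -19.901179487624884
[(0.64, array([326.5, 272.1]))]
```

```bash
cat >> m.py <<'E'
def pose(k,phi,flip=1):
    p=np.radians(phi); d=flip*(np.cos(p)*u+np.sin(p)*gy); z=-a
    return O+np.array(k)@F, R.from_matrix(np.c_[d,np.cross(z,d),z])
def rel(T,Rt,o=None):
    o=o or env.observe(); R0=R.from_quat(o['ee_rot']); p0=np.array(o['tool_pos'])
    return np.r_[R0.inv().apply(T-p0)/10, (R0.inv()*Rt).as_rotvec(degrees=True)]
E
cat > kn.txt <<'E'
E
python3 - <<'E'
from m import *
np.set_printoptions(precision=3,suppress=True)
o=env.observe(); print('toolx',R.from_quat(o['ee_rot']).as_matrix()[:,0], o['ee_rot'])
for f in (1,-1):
    T,Rt=pose((-53,-52,250),-24,f); print(f,T,Rt.as_matrix()[:,0],rel(T,Rt))
E
```

```text
toolx [0.942 0.336 0.   ] [0.985 0.171 0.    0.   ]
1 [680.545 -41.753 190.006] [-0.726  0.515  0.457] [  62.687  -40.693    4.133   37.123    1.233 -124.682]
-1 [680.545 -41.753 190.006] [ 0.726 -0.515 -0.457] [ 62.687 -40.693   4.133   1.03  -31.014  50.57 ]
```

Emit:
{"api": "jog_arm", "payload": {"plan": [62.7,-40.7,2.0,37.1,1.2,-124.7,8.5,62.7,-40.7,2.0,37.1,1.2,-124.7,8.5,62.7,-40.7,2.0,37.1,1.2,-124.7,8.5,62.7,-40.7,2.0,37.1,1.2,-124.7,8.5,62.7,-40.7,2.0,37.1,1.2,-124.7,8.5,62.7,-40.7,2.0,37.1,1.2,-124.7,8.5,62.7,-40.7,2.0,37.1,1.2,-124.7,8.5,62.7,-40.7,2.0,37.1,1.2,-124.7,8.5,62.7,-40.7,2.0,37.1,1.2,-124.7,4.5,62.7,-40.7,2.0,37.1,1.2,-124.7,4.5,62.7,-40.7,2.0,37.1,1.2,-124.7,4.5,62.7,-40.7,2.0,37.1,1.2,-124.7,4.5,62.7,-40.7,2.0,37.1,1.2,-124.7,4.5,62.7,-40.7,2.0,37.1,1.2,-124.7,4.5,62.7,-40.7,2.0,37.1,1.2,-124.7,4.5,62.7,-40.7,2.0,37.1,1.2,-124.7,4.5,62.7,-40.7,2.0,37.1,1.2,-124.7,4.5,62.7,-40.7,2.0,37.1,1.2,-124.7,4.5,62.7,-40.7,2.0,37.1,1.2,-124.7,4.5,62.7,-40.7,2.0,37.1,1.2,-124.7,4.5]}}

```text
t: 3.6
tool_pos: [680.4, -43.8, 212.0]
ee_rot: [0.269, 0.928, -0.036, -0.256]
wrist_force: [-0.1, -0.2, -0.6]
width: 45.1
gripper_force: 0.0
```

```bash
python3 - <<'E'
from m import *
np.set_printoptions(precision=2,suppress=True)
o=env.observe(); print(o['qpos'])
for h in (200,152): print(h,rel(*pose((-53,-52,h),-24,1)))
s=cam('scene'); t=cam('top')
# project planned bar to the picture
for n,c,b in(('s',s,(250,180,410,300)),('t',t,(250,130,380,250))):
    im=c['img'].copy(); d=pose((0,0,0),-24)[1].as_matrix()[:,0]; C=pose((-53,-52,175),-24)[0]
    for q in proj(c,[C-25*d,C,C+25*d]): cv2.circle(im,tuple(int(round(x)) for x in q),1,(0,255,0),-1)
    x0,y0,x1,y1=b; cv2.imwrite(f'pics/h_{n}.png',cv2.resize(im[y0:y1,x0:x1],None,fx=3,fy=3)[:,:,::-1])
a1,b1=cv2.imread('pics/h_s.png'),cv2.imread('pics/h_t.png'); z=np.zeros((360,a1.shape[1]+b1.shape[1],3),np.uint8); z[:a1.shape[0],:a1.shape[1]]=a1; z[:b1.shape[0],a1.shape[1]:]=b1; z=cv2.resize(z,None,fx=.9,fy=.9); cv2.imwrite('pics/h.png',z)
E
```

```text
[ 0.33  0.87 -0.65  1.09  0.3   1.81  0.76]
200 [-0.9   0.62  6.92  0.03  0.08 -0.19]
152 [-0.89  0.62 11.72  0.03  0.08 -0.19]
```

View pics/h.png

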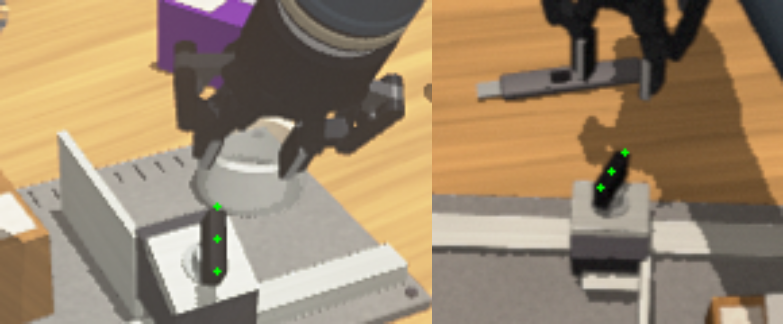

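Emit:
{"api": "jog_arm", "payload": {"plan": [-0.9,0.62,3.5,0,0,0,4.5,-0.9,0.62,7.0,0,0,0,4.5,-0.9,0.62,9.0,0,0,0,4.5,-0.9,0.62,10.5,0,0,0,4.5,-0.9,0.62,11.6,0,0,0,4.5,-0.9,0.62,11.6,0,0,0,4.5,-0.9,0.62,11.6,0,0,0,3.0,-0.9,0.62,11.6,0,0,0,2.0,-0.9,0.62,11.6,0,0,0,1.0,-0.9,0.62,11.6,0,0,0,1.0,-0.9,0.62,11.6,0,0,0,1.0,-0.9,0.62,11.6,0,0,0,1.0]}}

```text
t: 4.9
tool_pos: [633.6, -33.0, 106.5]
ee_rot: [0.268, 0.928, -0.036, -0.255]
wrist_force: [1.9, -1.2, 6.5]
width: 12.8
gripper_force: 60.7
```

Emit:
{"api": "jog_arm", "payload": {"plan": [0,0,0,0,0,-7,1.0,0,0,0,0,0,-14,1.0,0,0,0,0,0,-21,1.0,0,0,0,0,0,-28,1.0,0,0,0,0,0,-35,1.0,0,0,0,0,0,-42,1.0,0,0,0,0,0,-49,1.0,0,0,0,0,0,-55,1.0,0,0,0,0,0,-59,1.0,0,0,0,0,0,-59,1.0,0,0,0,0,0,-59,1.0,0,0,0,0,0,-59,1.0,0,0,0,0,0,-59,1.0]}}

```text
t: 6.2
tool_pos: [633.8, -33.2, 106.4]
ee_rot: [-0.224, 0.94, 0.095, -0.239]
wrist_force: [2.6, -1.2, 4.6]
width: 12.9
gripper_force: 60.8
```

```bash
python3 - <<'E'
from m import *
np.set_printoptions(precision=2,suppress=True)
o=env.observe(); print(o['qpos'],o['wrist_torque'],o['tool_pos'])
R0=R.from_quat(o['ee_rot']); d=F@R0.as_matrix()[:,0]; print('phi',np.degrees(np.arctan2(d[1],d[0])))
print('gy, gx in tool',R0.inv().apply(gy),R0.inv().apply(gx))
t=cam('top'); save(t,'pics/t2.png'); s=cam('scene')
for c,b in((t,(345,225,430,305)),(s,(180,225,280,310))):
    P,_=cloud(c,*b); g=(P-O)@np.array([gx,gy,gz]).T; q=g[(g[:,2]>87)&(g[:,2]<97)&(g[:,1]>20)&(g[:,1]<195)]
    print('carton',cv2.minAreaRect(q[:,:2].astype(np.float32)),q.min(0),q.max(0))
E
```

```text
[ 0.49  0.98 -0.91  1.32  0.49  1.65  1.61] [-0.17 -0.47  0.25] [633.76 -33.22 106.4 ]
phi 34.95747427803867
gy, gx in tool [ 0.57 -0.82 -0.  ] [0.71 0.5  0.5 ]
carton ((24.622840881347656, 98.5643539428711), (130.317138671875, 120.62406921386719), 3.567783832550049) [-43.91  35.84  87.04] [ 92.75 161.34  96.95]
carton ((22.76787567138672, 99.72673034667969), (133.15087890625, 120.33464050292969), 3.9774558544158936) [-47.54  37.35  87.05] [ 91.72 163.66  95.09]
```

Emit:
{"api": "jog_arm", "payload": {"plan": [0.57,-0.82,0,0,0,0,1.0,1.14,-1.64,0,0,0,0,1.0,1.71,-2.46,0,0,0,0,1.0,2.28,-3.28,0,0,0,0,1.0,2.57,-3.69,0,0,0,0,1.0,2.85,-4.1,0,0,0,0,1.0,3.14,-4.51,0,0,0,0,1.0,3.42,-4.92,0,0,0,0,1.0,3.71,-5.33,0,0,0,0,1.0,3.99,-5.74,0,0,0,0,1.0,4.28,-6.15,0,0,0,0,1.0,4.56,-6.56,0,0,0,0,1.0,4.85,-6.97,0,0,0,0,1.0,5.13,-7.38,0,0,0,0,1.0,5.13,-7.38,0,0,0,0,1.0,5.13,-7.38,0,0,0,0,1.0]}}

```text
t: 7.9
tool_pos: [620.8, -122.0, 106.4]
ee_rot: [-0.224, 0.94, 0.095, -0.24]
wrist_force: [1.8, 0.7, 6.0]
width: 12.7
gripper_force: 60.8
```

```bash
cat > chk.py <<'E'
from m import *
np.set_printoptions(precision=2,suppress=True)
o=env.observe(); print(o['t'],o['wrist_force']@np.array([gx,gy,gz]).T,o['wrist_torque'],(o['tool_pos']-O)@np.array([gx,gy,gz]).T)
R0=R.from_quat(o['ee_rot']); d=F@R0.as_matrix()[:,0]; print('phi',np.degrees(np.arctan2(d[1],d[0])),'gy tool',R0.inv().apply(gy))
t=cam('top'); save(t,'pics/tn.png'); s=cam('scene'); save(s,'pics/sn.png')
for c,b in((t,(320,215,450,315)),(s,(150,215,300,320))):
    P,_=cloud(c,*b); g=(P-O)@np.array([gx,gy,gz]).T; q=g[(g[:,2]>87)&(g[:,2]<97)&(g[:,1]>20)&(g[:,1]<205)&(g[:,0]>-60)]
    print('carton+plate y',q[:,1].min(),q[:,1].max(),cv2.minAreaRect(q[:,:2].astype(np.float32)))
    f=g[(g[:,2]>55)&(g[:,2]<75)&(g[:,1]>185)&(g[:,1]<215)&(g[:,0]>-55)&(g[:,0]<90)]; print('fence y',np.percentile(f[:,1],[5,50,95]) if len(f) else None)
    n=q[(q[:,1]>90)]
    ed=[(x,n[(abs(n[:,0]-x)<5)][:,1].max()) for x in range(-30,85,15) if (abs(n[:,0]-x)<5).any()]
    e=np.array(ed); print('far edge slope deg',np.degrees(np.polyfit(e[:,0],e[:,1],1)[0]), e[:,1])
E
python3 chk.py
```

```text
7.9 [-1.72 -0.94  6.  ] [ 0.28 -0.47  0.  ] [-123.16   35.87  106.41]
phi 34.99574835131234 gy tool [ 0.57 -0.82 -0.  ]
carton+plate y 61.251968687340096 190.16568545941092 ((18.136451721191406, 125.02896118164062), (128.41372680664062, 152.87432861328125), 88.93559265136719)
fence y [195.12 199.75 205.51]
far edge slope deg -1.0814534765870232 [190.17 189.26 189.33 189.08 188.81 187.96 188.18 188.17]
carton+plate y 63.46181924263095 191.25281509208926 ((17.561126708984375, 127.39524841308594), (127.8176498413086, 154.11277770996094), 89.9555435180664)
fence y [189.31 201.78 207.63]
far edge slope deg 0.06973837818215882 [190.9  191.05 190.77 191.07 190.75 190.82 191.19 191.04]
```

Emit:
{"api": "jog_arm", "payload": {"plan": [0.14,-0.2,0,0,0,0,1.0,0.28,-0.41,0,0,0,0,1.0,0.4,-0.57,0,0,0,0,1.0,0.46,-0.66,0,0,0,0,1.0,0.49,-0.7,0,0,0,0,1.0,0.51,-0.74,0,0,0,0,1.0,0.51,-0.74,0,0,0,0,1.0]}}

```text
t: 8.7
tool_pos: [619.9, -128.3, 106.4]
ee_rot: [-0.225, 0.94, 0.097, -0.239]
wrist_force: [4.1, 4.7, 5.3]
width: 12.9
gripper_force: 60.6
```

```bash
python3 chk.py
```

```text
8.7 [-3.41 -5.23  5.31] [ 0.85 -0.56 -0.57] [-123.14   42.24  106.41]
phi 35.150282006420625 gy tool [ 0.58 -0.82 -0.  ]
carton+plate y 67.62824268637847 196.90594239770388 ((17.360870361328125, 132.1591796875), (129.06231689453125, 153.23741149902344), 89.6720962524414)
fence y [197.11 202.49 206.02]
far edge slope deg -1.2293182048446762 [194.18 196.14 196.24 195.43 195.33 192.6  192.41 194.55]
carton+plate y 69.41139142978179 197.578602995614 ((17.303558349609375, 133.51138305664062), (153.9771728515625, 127.93795013427734), 0.10419562458992004)
fence y [189.11 202.24 207.6 ]
far edge slope deg 0.2136271842489393 [197.3  196.94 197.45 197.04 197.48 197.32 197.48 197.58]
```

Emit:
{"api": "jog_arm", "payload": {"plan": [0.06,-0.08,0,0,0,0,1.0,0.12,-0.16,0,0,0,0,1.0,0.17,-0.25,0,0,0,0,1.0,0.17,-0.25,0,0,0,0,1.0,0.17,-0.25,0,0,0,0,1.0]}}

```text
t: 9.3
tool_pos: [619.9, -128.4, 106.4]
ee_rot: [-0.226, 0.939, 0.099, -0.238]
wrist_force: [5.5, 9.4, 4.5]
width: 12.7
gripper_force: 60.4
```

Emit:
{"api": "jog_arm", "payload": {"plan": [0,0,0,0,0,7,1.0,0,0,0,0,0,14,1.0,0,0,0,0,0,21,1.0,0,0,0,0,0,28,1.0,0,0,0,0,0,35,1.0,0,0,0,0,0,42,1.0,0,0,0,0,0,49,1.0,0,0,0,0,0,56,1.0,0,0,0,0,0,63,1.0,0,0,0,0,0,69,1.0,0,0,0,0,0,73,1.0,0,0,0,0,0,73,1.0,0,0,0,0,0,73,1.0,0,0,0,0,0,73,1.0,0,0,0,0,0,73,1.0]}}

```text
t: 10.8
tool_pos: [620.3, -125.9, 106.5]
ee_rot: [0.376, 0.89, -0.061, -0.251]
wrist_force: [5.4, 12.6, 4.4]
width: 13.1
gripper_force: 60.4
```

```bash
python3 chk.py
```

```text
10.8 [ -3.58 -13.22   4.42] [ 2.2  -0.89 -1.42] [-123.15   39.84  106.46]
phi -37.517708092717925 gy tool [-0.61 -0.79 -0.01]
carton+plate y 67.26744372347063 196.9212572005419 ((18.451759338378906, 131.22421264648438), (129.26454162597656, 152.9394073486328), 88.5688247680664)
fence y [196.86 202.33 206.14]
far edge slope deg -2.3239698334908874 [196.92 196.78 195.61 195.54 195.4  192.99 192.51 193.81]
carton+plate y 69.37787491648425 197.92605214264833 ((17.67829132080078, 133.6729736328125), (152.4873809814453, 127.98189544677734), 0.24077652394771576)
fence y [188.8  202.07 207.56]
far edge slope deg 0.15967098753070494 [197.47 197.45 197.19 197.53 196.93 197.43 197.49 197.93]
```

Emit:
{"api": "jog_arm", "payload": {"plan": [0,0,0,0,0,0,4.5,0,0,0,0,0,0,4.5,0,0,0,0,0,0,4.5,0,0,0,0,0,0,4.5,0,0,-1.5,0,0,0,4.5,0,0,-4,0,0,0,4.5,0,0,-8,0,0,0,4.5,0,0,-12,0,0,0,4.5,0,0,-15,0,0,0,4.5,0,0,-15,0,0,0,4.5,0,0,-15,0,0,0,4.5]}}

```text
t: 12.0
tool_pos: [692.8, -144.6, 234.8]
ee_rot: [0.379, 0.889, -0.067, -0.25]
wrist_force: [0.3, -0.1, -0.3]
width: 44.8
gripper_force: 0.0
```

```bash
python3 chk.py; python3 - <<'E'
from m import *
t=cam('top'); s=cam('scene')
for n,c,b in(('top',t,(330,180,390,245)),('scene',s,(250,240,330,330))):
    P,k,g=knob(c,b); B=k[(g[:,0]<-60)&(g[:,0]>-170)&(k[:,2]>148)&(k[:,2]<181)]
    X=B[:,:2]-B[:,:2].mean(0); w,v=np.linalg.eigh(X.T@X); d=v[:,1]*np.sign(v[0,1]); print(n,len(B),B.mean(0),'phi',np.degrees(np.arctan2(d[1],d[0])))
z=np.hstack([cv2.resize(t['img'][170:330,220:450],(460,320)),cv2.resize(s['img'][200:360,150:320],(340,320))]); cv2.imwrite('pics/end.png',z[:,:,::-1])
E
```

```text
12.0 [-0.35  0.02 -0.29] [-0.09 -0.54  0.02] [-197.63   48.04  234.82]
phi -38.028952456429984 gy tool [-0.62 -0.79  0.  ]
carton+plate y 67.42003568023951 194.33403912811022 ((25.38690185546875, 118.14030456542969), (128.2826690673828, 148.56036376953125), 79.16474914550781)
fence y [196.49 200.03 205.74]
far edge slope deg -17.581091786213467 [194.27 191.75 186.89 181.94 177.15 173.13 167.45 162.98]
carton+plate y 69.09975768218445 197.6736708590141 ((16.529335021972656, 133.6583251953125), (153.10476684570312, 128.12075805664062), 0.40549033880233765)
fence y [189.07 202.07 207.64]
far edge slope deg 0.026820827840242062 [197.41 197.36 197.59 197.13 197.38 197.48 197.49 197.41]
top 210 [-47.7  40.8 168.1] phi -39.897301538828124
scene 253 [-57.9  45.5 171.9] phi -36.743730348016335
```

View pics/end.png

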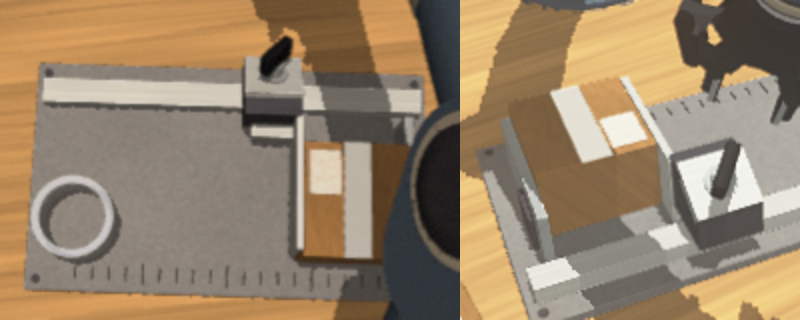

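```bash
python3 -c "
from bench import env
print(env.job_done())"
```

```text
the job is handed in; nothing more can be done
None
```

I handed the job in at about 12 s of the 48 s limit; no pass or fail result came back. The carton sits square and flat against the fence with the stop snug against it, and the knob is tight at about 1.37 rad by camera estimate. The arm has let go and none of the other things were touched.

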